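# Pop a plant-tie cartridge and trap it on the ledge

## Task

Press the orange button of the white dispenser fully down with one fingertip so that the green plant-tie cartridge pops out of the mouth, and let the other finger, standing over the ledge in front of the mouth, trap the cartridge before it slides off. Finish while holding: button still down, the cartridge partly out of the mouth, upright and not hanging over the end of the ledge, pressed against the finger by the dispenser's spring. Do not pinch or lift the cartridge, and leave the pot, rake, scoop and glass cloche alone.

Things in the scene. Friction and masses are not known exactly. Their poses are not given: they have to be found in the camera images.
- dispenser: White plastic push dispenser fixed to the bench, 168 mm long (x), 125 mm wide (y). Origin at bench height on the lane's middle line, in the plane of the waiting cartridge's front face; z up; the cartridge comes out along its own -x. Covered magazine x = -6 to +102 mm (53 wide, 47 high, slotted roof), then an open flat ledge x = -52 to -6 mm. Button centre at x = -36, y = +70 mm.
- mouth (a point): Middle of the magazine's mouth at the level of the lane floor: dispenser frame (-6, 0, 10) mm. The ledge in front of it is 53 mm wide, its top 10 mm above the bench, with side lips 5 mm high, 37 mm apart. Axes as the dispenser.
- ledge_end (a point): Middle of the open end of the ledge, at the ledge's top: dispenser frame (-52, 0, 10) mm. Nothing stops the cartridge here; it falls to the bench.
- button_top (a point): Centre of the top face of the orange button, 44 mm (x) by 36 mm (y), beside the ledge; 30 mm above the bench when up, 20 mm when fully down (its wing is 10 to 13 mm high). So a hand pressing it straight down with one fingertip has the other fingertip 10 mm above the ledge. A finger in the lane level with its centre stops the cartridge about 25 mm out.
- eject_button (a joint): Travel of the button in m: 0 up, 0.010 fully down; springs back. Takes about 5 to 9 N. At about 8 mm the gate before the cartridge has sunk and a spring plunger (3.5 N, falling to 1.6 N over 95 mm) at once drives the cartridge out at about 0.5 m/s and, unless stopped, off the ledge. Keep it down: else the gate rises under the cartridge.
- tie_cartridge: Loose green plastic cartridge, about 50 g, 40 mm long (x), 34 mm wide (y), 30 mm high, yellow disc on top. Origin at the centre of its underside. At first it stands in the magazine on the lane floor, 10 mm above the bench, its centre at x = +20 mm in the dispenser frame, axes as the dispenser's; it moves along the dispenser's -x.
- pot: Terracotta plant pot, 114 mm across the rim, 100 mm high, loose; origin at the centre of its underside. Leave alone.
- rake: Black steel bonsai rake lying flat, 206 mm long (x), 50 mm wide, 12 mm high; origin at its middle on the bench. Leave alone.
- scoop: Grey silicone scoop lying flat, 182 mm long (x), 68 mm wide, 22 mm high; origin on the bench between handle and bowl. Leave alone.
- cloche: Round glass cloche, 140 mm across, 197 mm high, near the back edge of the bench; origin at the centre of its underside. Leave alone.
Not all that is in view belongs to the job. There is more than one size of the dispenser; the one meant has the size given above.

How it is judged:
On the way, in this order (a step that is already met when the one before it is completed fails the run):
1. the button is pressed most of the way down (value of joint eject_button above 0.006 m).
2. the popped cartridge is stopped by a finger, partly out of the mouth (x of tie_cartridge in the frame of dispenser between -0.031 and 0.012 m and contact force between the fingers and tie_cartridge above 0.4 N and linear speed of tie_cartridge below 0.03 m/s), for 0.3 s.
At the end, for the whole second after the job is handed in: The button is at least 7 mm down; the cartridge is upright (within 0.15 rad) on the lane floor, 8 to 51 mm further out than at the start, at rest (below 0.02 m/s), and a finger bears on it with more than 0.4 N (value of joint eject_button above 0.007 m and x of tie_cartridge in the frame of dispenser between -0.031 and 0.012 m and z of tie_cartridge in the frame of dispenser between 0.006 and 0.015 m and angle between tie_cartridge's own z axis and vertical below 0.15 rad and contact force between the fingers and tie_cartridge above 0.4 N and linear speed of tie_cartridge below 0.02 m/s); the arm keeps its last pose, push and grip.
It fails at once if the cartridge is lifted more than 12 mm off the lane floor (height (world z) of tie_cartridge above 0.022 m).
It fails at once if the cartridge drops off the ledge (height (world z) of tie_cartridge below 0.004 m).
It fails at once if the pot, rake, scoop or cloche is moved by more than 15 mm (distance of any of pot, rake, scoop, cloche from where it was at the start of the episode above 0.015 m).
It also fails if it takes over 32 s, if anything falls off the work surface, if the arm or the gripper's body presses on something with over 40 N, if the wrist force passes 120 N, or if a joint passes its speed limit or range.

## Robot

A 6-joint arm with a two-finger parallel gripper is mounted at the origin on the work surface. World frame = base frame: x ahead of the robot, y to its left, z up, the work surface at z = 0. Lengths are in m, angles in rad, forces in N, time in s.
With the tool pointing down it reaches from about 0.375 to 0.9 m from the base axis. Payload 3.1 kg.
Tool frame: the origin (TCP) lies on the centre line of the jaws, within the pads' length; the fingertips stand 8 mm ahead of it and the grasp point (between the pads) lies 11 mm behind it; z points along the fingers, y is the line along which they close (so a half turn about z gives the same grasp; the last joint's range is limited). The gripper opens to 87 mm and grips with 3 to 60 N. Pads are 19 mm wide; open, the fingers measure 117 mm over their backs; the gripper's body (75 mm by 190 mm) begins 51 mm behind the grasp point.
Start: joints at [-1.375, 0.527, 1.433, -0, 1.181, -0.178], TCP at [0.229, -0.582, 0.231] pointing down, gripper open.
Joint ranges: [-3.08, 3.08], [-0.75, 2.2], [0.22, 2.44], [-1.43, 4.57], [0, 2.65], [-2.85, 2.85]. Speed limits (rad/s): [2.79, 2.79, 3.14, 3.14, 3.14, 3.14].

## Interface

Orientations are given as a unit quaternion [x, y, z, w].
In Python, from rig import robot gives the robot as it stands. The module is installed in compiled form; this text tells all that it offers.
- The arm moves only by the tool send_rows, never from a script. Its argument "increments" is one flat list of numbers, 7 for each row, row after row: the turn, a rotation vector about the world's x, y, z in rad, then the shift along the world's x, y, z in cm, then the opening, from 0 (shut) to 1 (fully open). A call has 1 to 20 rows; each row shifts and turns the commanded pose from where the row before left it; what a row does not reach is not made up. A row lasts 1/12 s, in which the tool goes at most 41.7 mm and 7.16 degrees, less where a joint would pass 70% of its speed; a pose out of reach is approached as far as the arm can. A call is refused whole if a number of a shift passes 4.17 or a number of a turn 0.125, either way. A call with a gripper value outside its range is refused whole. The fingers move at their own pace and stop on an object; "newtons" is the grip in N (left out, the last holds). Time passes only in rows, so rows that do not move let the fingers close. It gives the time, the measured TCP pose, the force, the opening and the grip force at its end, in the units of the state.
- robot.get_obs(): the state, without advancing time (a new reading comes with each control period).
- robot.camera(name): name is "scene" or "top" or "wrist"; returns a dict with "image" (420x560x3 uint8, red, green, blue), "range_z" (420x560 float32, m along the optical axis (not along the pixel's ray), 0 where there is no reading), "fx", "fy", "cx", "cy" (pixels), "R" (3x3) and "t" (3): a world point X has camera coordinates R X + t. Camera axes: x right, y down, z forward; pixel columns grow to the right and rows downward; lengths in m; the calibration is good to about 2 mm. The wrist camera is an equidistant fisheye: a pixel r from the principal point sees the ray r / f radians off the axis. A picture is of the moment at which its call begins.
- robot.hand_in(): hands the job in; it is judged then, once.
The state is a dict: "time": time; "q": joint angles; "joint_velocities": joint speeds; "joint_torque": joint torques, N m; "position": TCP position; "tool_rot": TCP orientation; "ft_force": force on the tool from outside, world axes, zero at the start; "moment": the same for the moment, N m; "grip_width": finger opening in m; "grip_force": force on a finger pad.
Only numpy, scipy, OpenCV 4.12 (cv2) and the standard library are available. Lean on these libraries where they do the work, as an engineer would, in place of code of your own. Each camera call takes 0.05 s, during which the arm holds its last target. There are 200 camera calls.

## Working session

There is one attempt and no reset: what is moved stays moved. The work goes in short steps, Python scripts to look and compute and a tool call to move; the robot and the scene stay as the last step left them, time stands still between calls to the robot, and variables do not carry over. Pictures are saved under pics/ and viewed, at most 10 in all, crops included, and the job is handed in when it is done.

Besides the shell and the picture viewer there is one more tool, called after ">>>" as name(argument=value, ...) on one line, values as JSON. send_rows: Moves the arm, as the interface text tells. Its arguments: {"type":"object","properties":{"increments":{"type":"array"},"newtons":{"type":"number"}},"required":["increments"]}

```bash
mkdir -p pics; python3 - <<'E'
from rig import robot
import numpy as np,cv2
o=robot.get_obs();print(o['time'],o['position'],o['tool_rot'],o['grip_width'])
for n in("top","scene"):
    c=robot.camera(n);cv2.imwrite(f'pics/{n}0.png',c['image'][:,:,::-1]);np.savez(f'{n}0.npz',**c)
    print(n,c['fx'],c['cx'],c['cy'],c['R'].round(3).tolist(),c['t'].round(3))
E
```

```text
0.0 [ 0.228683   -0.58090271  0.22959347] [ 9.82491070e-01  1.86306663e-01 -2.12385991e-05 -1.06039876e-03] 0.08718398775219766
top 437.6372531198717 277.65553051984233 207.39823196976772 [[0.016, -1.0, -0.002], [-0.991, -0.015, -0.134], [0.134, 0.004, -0.991]] [-0.061  0.567  0.961]
scene 505.47257685572754 280.39770881420685 212.08380303321894 [[0.043, 0.999, 0.021], [0.623, -0.01, -0.782], [-0.781, 0.047, -0.623]] [ 0.021 -0.324  1.569]
```

View pics/top0.png

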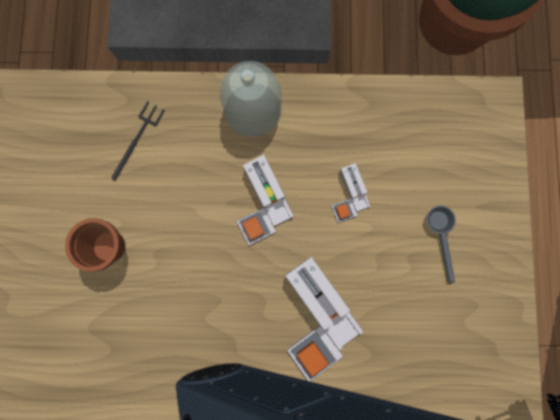

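View pics/scene0.png

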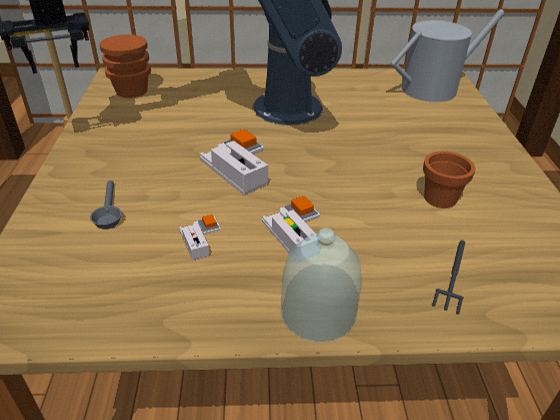

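The top view shows three candidates: a large dispenser at (322,318), a middle one at (265,200) with the green/yellow cartridge, and a small one at (350,193). I'll check their sizes and take a close crop of the middle one.

```bash
cat > h.py <<'E'
import numpy as np,cv2
def ld(n): return dict(np.load(n))
def proj(c,X):
    p=np.atleast_2d(X)@c['R'].T+c['t']; return np.c_[c['fx']*p[:,0]/p[:,2]+c['cx'],c['fy']*p[:,1]/p[:,2]+c['cy']]
def ray(c,u,v,z):
    d=c['R'].T@np.array([(u-c['cx'])/c['fx'],(v-c['cy'])/c['fy'],1]); o=-c['R'].T@c['t']
    return o+d*(z-o[2])/d[2]
E
python3 - <<'E'
from h import *
c=ld('top0.npz');im=c['image'][:,:,::-1]
cv2.imwrite('pics/crop1.png',cv2.resize(im[145:255,225:305],None,fx=7,fy=5.4 if 0 else 7,interpolation=cv2.INTER_CUBIC)[:600] if 0 else cv2.resize(im[150:250,230:300],None,fx=6,fy=6,interpolation=cv2.INTER_CUBIC))
hsv=cv2.cvtColor(im,cv2.COLOR_BGR2HSV)
m=cv2.inRange(hsv,(3,190,140),(14,255,255))
n,l,s,ce=cv2.connectedComponentsWithStats(m)
for i in range(1,n):
    if s[i,4]>40:
        pts=np.array([ray(c,u,v,.03)[:2] for v,u in np.argwhere(l==i)],np.float32)
        print(ce[i].round(1),s[i,4],cv2.minAreaRect(pts*1000))
E
```

```text
(no output)
```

View pics/crop1.png

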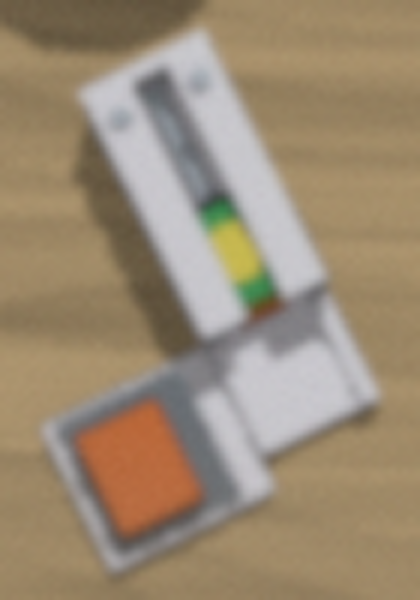

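The crop shows the green/yellow cartridge behind the mouth, the bare ledge at crop (300,390), and the orange button at crop (139,468), which is about (253,228) in the full image. I'll fit the pose from the corners and also check the size.

```bash
cat >> h.py <<'E'
from scipy.optimize import least_squares
def T(p,P):
    P=np.atleast_2d(P)/1000.; c,s=np.cos(p[2]),np.sin(p[2])
    return np.c_[p[0]+c*P[:,0]-s*P[:,1],p[1]+s*P[:,0]+c*P[:,1],P[:,2]]
E
python3 - <<'E'
from h import *
c=ld('top0.npz')
uv=np.array([(75,437),(158,400),(203,495),(122,538),(78,92),(208,30),(325,280),(205,340)])/6+[230,150]-.42
M=[(-14,88,30),(-14,52,30),(-58,52,30),(-58,88,30),(102,26.5,47),(102,-26.5,47),(-6,-26.5,47),(-6,26.5,47)]
f=lambda p:(proj(c,T(p[:3],np.array(M)*[[p[3]]]))-uv).ravel()
for fix in(0,1):
    g=(lambda q:f(np.r_[q,1])) if fix else f
    r=least_squares(g,[.5,.0,.45]+([] if fix else [1]))
    print(r.x.round(4),r.fun.reshape(-1,2).round(1).tolist())
p=r.x[:3];print('btn,mouth,ledge_end,opp',T(p,[(-36,70,30),(-6,0,10),(-52,0,10),(-36,0,20)]).round(4))
# range check
for P in[(-36,70,30),(80,15,47),(-36,0,10)]:
    X=T(p,P);u=proj(c,X)[0];d=c['range_z'][int(round(u[1])),int(round(u[0]))]
    o=-c['R'].T@c['t'];ry=c['R'].T@np.array([(u[0]-c['cx'])/c['fx'],(u[1]-c['cy'])/c['fy'],1]);print(P,u.round(1),(o+ry*d).round(4),X.round(4))
# scene check
s=ld('scene0.npz');im=s['image'][:,:,::-1].copy()
for u in proj(s,T(p,M+[(-52,26,10),(-52,-26,10)])): cv2.circle(im,tuple((u*16).round().astype(int)),16,(255,0,255),-1,cv2.LINE_AA,4)
a=cv2.resize(im[180:270,240:350],None,fx=5,fy=5,interpolation=cv2.INTER_CUBIC);cv2.imwrite('pics/chk.png',a)
E
```

```text
[ 0.586  -0.041   0.4768  0.9928] [[-0.6, -0.1], [-0.4, -0.9], [0.5, 0.3], [-0.0, 0.1], [0.4, 0.0], [-0.6, 0.4], [0.7, -0.0], [-0.1, 0.2]]
[ 0.5861 -0.0412  0.4768] [[-0.7, -0.0], [-0.4, -0.8], [0.6, 0.5], [-0.1, 0.4], [0.3, -0.2], [-0.6, 0.0], [0.9, -0.1], [-0.0, 0.2]]
btn,mouth,ledge_end,opp [[ 0.522   0.0044  0.03  ]
 [ 0.5808 -0.044   0.01  ]
 [ 0.5399 -0.0651  0.01  ]
 [ 0.5541 -0.0578  0.02  ]]
(-36, 70, 30) [252.7 227.5] [0.5221 0.0045 0.0289] [[0.522  0.0044 0.03  ]]
(80, 15, 47) [251.6 170.9] [0.6505 0.0089 0.0461] [[0.6503 0.0088 0.047 ]]
(-36, 0, 10) [280. 215.] [ 0.5539 -0.0577  0.012 ] [[ 0.5541 -0.0578  0.01  ]]
```

View pics/chk.png

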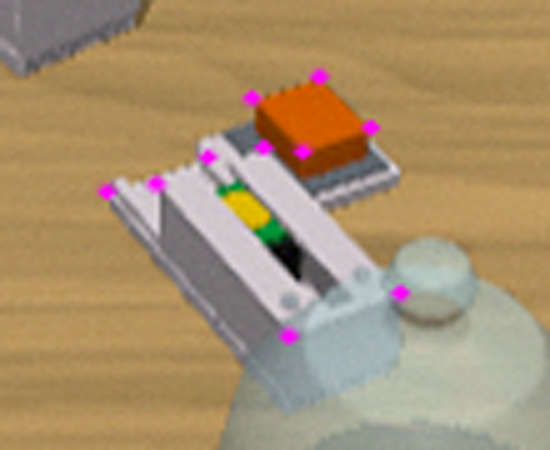

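The scale fits at 0.993, so the middle dispenser is the right one: origin (0.586,-0.041), yaw 0.477. The projected marks land on its corners in the scene view as well. The TCP target is (0.538,-0.027), tool x at 0.477 rad (a turn of +0.10), with finger centres 70 mm apart (opening 55 mm, 0.632).

>>> send_rows(increments=[0,0,0.005,1.547,2.771,0,0.632,0,0,0.005,1.547,2.771,0,0.632,0,0,0.005,1.547,2.771,0,0.632,0,0,0.005,1.547,2.771,0,0.632,0,0,0.005,1.547,2.771,0,0.632,0,0,0.005,1.547,2.771,0,0.632,0,0,0.005,1.547,2.771,0,0.632,0,0,0.005,1.547,2.771,0,0.632,0,0,0.005,1.547,2.771,0,0.632,0,0,0.005,1.547,2.771,0,0.632,0,0,0.005,1.547,2.771,0,0.632,0,0,0.005,1.547,2.771,0,0.632,0,0,0.005,1.547,2.771,0,0.632,0,0,0.005,1.547,2.771,0,0.632,0,0,0.005,1.547,2.771,0,0.632,0,0,0.005,1.547,2.771,0,0.632,0,0,0.005,1.547,2.771,0,0.632,0,0,0.005,1.547,2.771,0,0.632,0,0,0.005,1.547,2.771,0,0.632,0,0,0.005,1.547,2.771,0,0.632])

```text
time: 1.77
position: [0.5385, -0.0257, 0.2302]
tool_rot: [0.972, 0.235, -0.0, -0.0]
ft_force: [0.5, -0.3, 0.2]
grip_width: 0.0548
grip_force: 0.0
```

>>> send_rows(increments=[0,0,0,0,0,-3,0.632,0,0,0,0,0,-3,0.632,0,0,0,0,0,-3,0.632,0,0,0,0,0,-2.5,0.632,0,0,0,0,0,-2,0.632,0,0,0,0,0,-1,0.632,0,0,0,0,0,0,0.632,0,0,0,0,0,0,0.632,0,0,0,0,0,0,0.632])

```text
time: 2.52
position: [0.5392, -0.0277, 0.0866]
tool_rot: [0.972, 0.235, 0.001, 0.001]
ft_force: [0.6, -0.1, 0.6]
grip_width: 0.0553
grip_force: 0.0
```

```bash
python3 - <<'E'
from rig import robot
from h import *
o=robot.get_obs();p=o['position'];q=o['tool_rot'];print(o['time'],p,q,2*np.arctan2(q[1],q[0]),o['grip_width'],o['ft_force'])
c=robot.camera('wrist');np.savez('w1.npz',**c);cv2.imwrite('pics/w1.png',c['image'][:,:,::-1])
E
```

```text
2.5167 [ 0.53917002 -0.02766327  0.08659854] [9.71957214e-01 2.35155081e-01 9.87600921e-04 5.35310102e-04] 0.4747565451339959 0.055295166582958445 [ 0.59326149 -0.14434202  0.61256493]
```

View pics/w1.png

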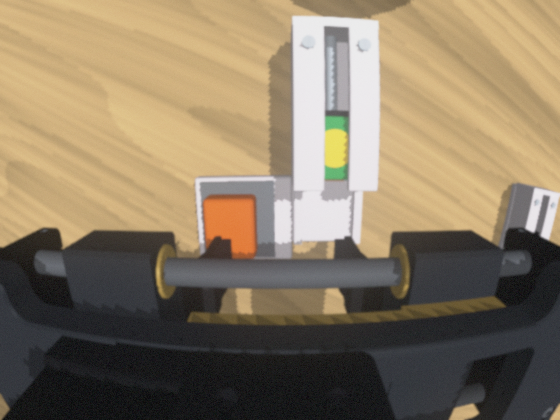

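The wrist view shows the button at (230,225), the lane at (325,215), and the fingertips standing over both. I'll check the pose by projecting the model into this view.

```bash
python3 - <<'E'
from h import *
c=ld('w1.npz')
def fe(X):
    p=np.atleast_2d(X)@c['R'].T+c['t'];r=np.hypot(p[:,0],p[:,1]);th=np.arctan2(r,p[:,2]);return np.c_[c['cx']+c['fx']*th*p[:,0]/r,c['cy']+c['fy']*th*p[:,1]/r]
M=[(-14,88,30),(-14,52,30),(102,26.5,47),(102,-26.5,47),(-6,-26.5,47),(-6,26.5,47)]
uv=np.array([(204,197),(256,196),(293,16),(377,20),(377,190),(292,191)])
p0=[.5861,-.0412,.4768]
print(c['fx'],(fe(T(p0,M))-uv).round(1).tolist())
r=least_squares(lambda p:(fe(T(p,M))-uv).ravel(),p0);print(r.x.round(4),r.fun.round(1))
print(T(r.x,[(-36,35,20)]))
print('tips',fe([[.5392-.035*np.sin(.475)*s,-.0277+.035*np.cos(.475)*s,.0786] for s in(1,-1)]).round())
E
```

```text
325.19226210127806 [[-2.7, 3.0], [-1.7, 3.8], [0.8, 0.1], [3.2, 1.5], [1.7, 3.1], [1.8, 1.7]]
[ 0.5874 -0.0403  0.4827] [-2.9  1.5 -1.9  1.9 -0.5 -1.9  1.8 -1.1  1.7  0.4  1.6 -0.5]
[[ 0.53925755 -0.02605599  0.02      ]]
tips [[218. 258.]
 [347. 258.]]
```

Both views agree to about 1 mm, and the hand is on target after +1 mm in y. I'll lower the hand to just above the button.

>>> send_rows(increments=[0,0,0,0,0.1,-2,0.632,0,0,0,0,0,-1.5,0.632,0,0,0,0,0,-0.9,0.632,0,0,0,0,0,0,0.632,0,0,0,0,0,0,0.632])

```text
time: 2.98
position: [0.5385, -0.0265, 0.042]
tool_rot: [0.972, 0.235, 0.0, 0.0]
ft_force: [-0.3, -0.1, -0.9]
grip_width: 0.055
grip_force: 0.0
```

>>> send_rows(increments=[0,0,0,0,0,-0.3,0.632,0,0,0,0,0,-0.3,0.632,0,0,0,0,0,-0.3,0.632,0,0,0,0,0,-0.3,0.632,0,0,0,0,0,-0.2,0.632,0,0,0,0,0,0,0.632,0,0,0,0,0,0,0.632,0,0,0,0,0,0,0.632])

```text
time: 3.65
position: [0.539, -0.0267, 0.0282]
tool_rot: [0.972, 0.235, 0.001, 0.0]
ft_force: [0.2, -1.2, 7.5]
grip_width: 0.0552
grip_force: 5.6
```

>>> send_rows(increments=[0,0,0,0,0,-0.15,0.632,0,0,0,0,0,0,0.632,0,0,0,0,0,0,0.632,0,0,0,0,0,0,0.632,0,0,0,0,0,0,0.632,0,0,0,0,0,0,0.632])

```text
time: 4.15
position: [0.539, -0.0267, 0.0279]
tool_rot: [0.972, 0.235, 0.001, 0.0]
ft_force: [-1.4, -2.7, 16.4]
grip_width: 0.0551
grip_force: 10.2
```

```bash
python3 - <<'E'
from rig import robot
from h import *
o=robot.get_obs();print(o['time'],o['position'],o['grip_width'],o['ft_force'])
a=robot.camera('wrist')['image'][:,:,::-1];b=robot.camera('scene')['image'][:,:,::-1]
b=cv2.resize(b[160:270,220:350],None,fx=3,fy=3,interpolation=cv2.INTER_CUBIC)
a=cv2.resize(a[40:330,150:450],(400,387))
o=np.zeros((390,790,3),np.uint8);o[:387,:400]=a;o[:330,400:]=b;cv2.imwrite('pics/p2.png',o)
E
```

```text
4.15 [ 0.53899384 -0.02668078  0.02794233] 0.05509001000788225 [-1.38338589 -2.67232566 16.41247963]
```

View pics/p2.png

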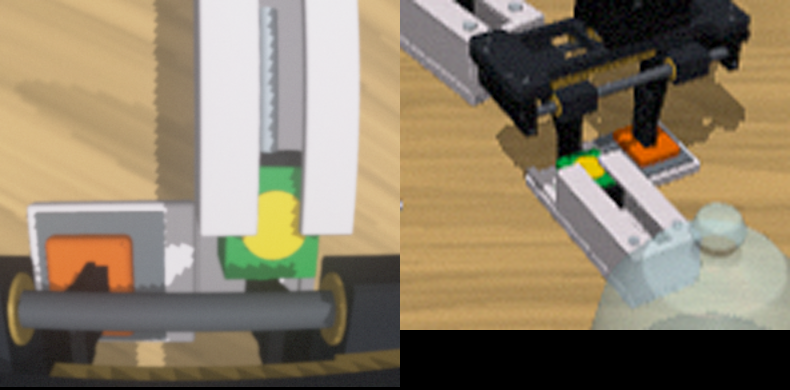

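The button is bottomed at 16 N. The cartridge is partly out of the mouth (crop (270,250)) and resting against the lane finger. I'll hold briefly and then hand in.

>>> send_rows(increments=[0,0,0,0,0,0,0.632,0,0,0,0,0,0,0.632,0,0,0,0,0,0,0.632,0,0,0,0,0,0,0.632,0,0,0,0,0,0,0.632,0,0,0,0,0,0,0.632])

```text
time: 4.75
position: [0.539, -0.0267, 0.0279]
tool_rot: [0.972, 0.235, 0.001, 0.0]
ft_force: [-1.5, -1.5, 16.4]
grip_width: 0.0549
grip_force: 10.2
```

```bash
python3 -c "
from rig import robot
print(robot.hand_in())"
```

```text
the job is handed in; nothing more can be done
None
```

I handed the job in at 4.75 s with the button held fully down at about 16 N and the cartridge trapped against the finger, partly out of the mouth and upright; the hand-in returned no verdict.

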